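# Free the jammed steel balls from the tilted bottle and put the sample cups away

## Robot

A 7-joint arm with a two-finger parallel gripper is mounted at the origin on a cart in front of the work surface, level with it; the furniture and walls round the work are solid. World frame = base frame: x ahead of the robot, y to its left, z up, the work surface at z = 0. Lengths are in m, angles in rad, forces in N, time in s.
With the tool pointing down it reaches from about 0.4 to 0.85 m from the base axis. Payload 6.9 kg.
Tool frame: the origin (TCP) lies midway between the tips of the shut fingers; the grasp point (between the pads) lies behind it (ctrl.pinch_z is the z of the grasp point in the tool frame, in m); z points along the fingers, y is the line along which they close (so a half turn about z gives the same grasp; the last joint's range is limited). The gripper opens to 85 mm and grips with 20 to 120 N. Pads are 22 mm wide; open, the fingers measure 114 mm over their backs; the gripper's body (76 mm by 85 mm) begins 54 mm behind the grasp point. The pads swing forward as they close: fully open they stand 13 mm farther back than shut.
Start: joints at [-1.081, 0.507, -0.238, 1.5, 0.126, 1.149, -0.155], TCP at [0.234, 0.58, 0.231] pointing down, gripper open.
Joint ranges: [-3.08, 3.08], [-0.24, 2.05], [-1.43, 1.35], [0, 2.5], [-1.52, 4.66], [0.17, 1.96], [-2.89, 2.89]. Speed limits (rad/s): [2.39, 2.39, 3.14, 3.14, 3.14, 3.14, 3.14].

## Interface

Orientations are given as a unit quaternion [w, x, y, z].
In Python, from station import ctrl, get_state, vision, ticket, models gives the robot as it stands. Calls block until the motion is done:
- ctrl.movep(position, orientation): joint-space move of the TCP to a pose.
- ctrl.movel(position, frame=None, max_speed=0.15): straight line of the TCP; frame=None keeps the orientation; max_speed is the mean speed in m/s.
- ctrl.set_joints(angles): joint-space move.
- ctrl.ungrasp() and ctrl.close_gripper(force=None): open the fingers fully, or close them until they stop; force is the grip in N (None keeps the last).
- ctrl.pause(seconds).
- ctrl.ik(position, orientation): joint angles nearest the present ones, or None.
- get_state(): the state.
- vision.grab_frame(name): name is "scene" or "top" or "wrist"; returns (picture, depth): 420x560x3 uint8, blue, green, red; 420x560 float32, m along the optical axis (not along the pixel's ray), 0 where there is no reading.
- vision.camera_info(name): a dict with "mtx" (3x3 intrinsics, pixels), "R" (3x3) and "t" (3): a world point X has camera coordinates R X + t; the wrist camera has in their place "hand_eye" (4x4, takes a point from camera to tool coordinates, whose origin is the TCP and whose axes are the flange's). Camera axes: x right, y down, z forward; pixel columns grow to the right and rows downward; lengths in m; the calibration is good to about 2 mm. A picture is of the moment at which its call begins: read the wrist's pose just before it. camera_info takes no time and is no camera call.
A pose or a line that the arm cannot do raises ctrl.Unreachable and nothing moves.
- ticket.close_job(): hands the job in; it is judged then, once.
Trained networks look in the newest picture that a camera, given by its name, has taken for a name from the list of things; names that differ only in an ending like _2 or _b are one class to them, and where a whole thing is asked for, a point or a joint stands for the part that bears it (a point fixed in the world has none). Each returns a list of dicts, best first, with "p" (0 to 1); they miss things now and then, are a little off and sometimes report something else, mostly with a low value. They report only what shows in the picture. A call takes as long as a camera call. They do not tell look-alikes from the thing itself.
- models.recognise(camera, target): "point" ([column, row] in pixels, amid what is visible of it).
- models.masks_of(camera, target): "mask" (420x560 bool, what is visible of it) and "point" ([column, row] in pixels, amid what is visible of it).
The state is a dict: "time": time; "qpos": joint angles; "qd": joint speeds; "tau": joint torques, N m; "tcp_pos": TCP position; "eef_rot": TCP orientation; "contact_force": force on the tool from outside, world axes, zero at the start; "wrist_torque": the same for the moment, N m; "width": finger opening in m; "gripper_force": force on a finger pad.
Only numpy, scipy, OpenCV 4.12 (cv2) and the standard library are available. Lean on these libraries where they do the work, as an engineer would, in place of code of your own. Each camera call takes 0.05 s, during which the arm holds its last target. There are 200 camera calls.

## Task

Steel balls are stuck in the neck of the bottle on the tilting stand. Pull the two nests of white sample cups apart, stand the empty squat cup on the ringed catch spot at the end of the chute, pull the lever to tilt the bottle 25 degrees neck-down (the long tick), and tap the rubber stud on the bottle briskly but lightly from above until every ball has run into the cup. Then bring the lever back to level, and leave every cup upright in the tray row of its own size (widest tray for the squat cup with the balls still in it, narrowest for the tall cups), without disturbing the jar or the flask.

Things in the scene. Friction and masses are not known exactly. Their poses are not given: they have to be found in the camera images.
- squat: squat white plastic sample cup, straight-sided and open-topped: 66 mm outside diameter, 46 mm high, wall and floor 3 mm thick. Origin: centre of its underside, z up along the cup. The widest and lowest cup, always present; starts on the bench with medium_a standing inside it.
- medium_a: medium white plastic sample cup, straight-sided and open-topped: 52 mm outside diameter, 66 mm high, wall and floor 3 mm thick. Origin: centre of its underside, z up along the cup. Always present; starts standing loosely on the floor of the squat cup, so it sticks out 23 mm above the squat cup's rim.
- tall_a: tall white plastic sample cup, straight-sided and open-topped: 38 mm outside diameter, 92 mm high, wall and floor 3 mm thick. Origin: centre of its underside, z up along the cup. May be absent; starts standing loosely inside medium_a, sticking out 29 mm above its rim.
- medium_b: medium white plastic sample cup, straight-sided and open-topped: 52 mm outside diameter, 66 mm high, wall and floor 3 mm thick. Origin: centre of its underside, z up along the cup. Always present; starts upright on the bench by itself, with or without tall_b inside it.
- tall_b: tall white plastic sample cup, straight-sided and open-topped: 38 mm outside diameter, 92 mm high, wall and floor 3 mm thick. Origin: centre of its underside, z up along the cup. May be absent; starts standing loosely inside medium_b, sticking out 29 mm above its rim.
- stand: fixed tilting bottle stand. Origin on the bench under the pivot; stand -x is the pouring side (towards the robot), z up. A 4 mm base plate (x -220 to +70 mm, y +-58 mm) carries two posts at y +-45 mm and the pivot, along y at z 150 mm. The graduated plate beside the lever has a tick every 5 degrees; those at 0 (level) and 25 degrees are long and heavy.
- chute_end (a point): middle of the lower lip of the fixed open metal chute, 40 mm wide, sloping down to stand -x from x -60 mm to this lip at x -140 mm, z 67 mm (side walls up to 78 mm here, 101 mm at the upper end). The rim of a squat cup centred on the catch spot clears the lip by 4 mm sideways; an upright stop plate 60 mm wide (x -140 mm, up to z 38 mm) keeps cups from going under the chute.
- catch (a point): centre of the catch spot (a thin dark ring 72 mm across on the base plate of the stand, not a hole), on the plate's upper face 4 mm above the bench, 177 mm in front (stand -x) of the pivot; a squat cup centred here stands just below the lip of the chute, and cups up to 10 mm off still catch the balls.
- tilt (a joint): tilt of the bottle with its lever, in rad: 0 = bottle level and lever upright, positive = neck down and lever pulled to the stand's -x (towards the robot). Range -0.10 to 0.50. Stiff, stays where it is left: about 13 N at the handle moves it. 25 degrees = 0.436 rad.
- lever_grip (a point): middle of the lever's handle: a round black bar, 12 mm thick, 44 mm long, along the stand's y axis, held by a flat upright arm on the bottle side (22 mm from this point). It goes round the pivot at 95 mm radius, 88 mm to the stand's +y side of the bottle: at tilt q it is at stand x = -95 sin q, z = 150 + 95 cos q mm.
- bottle: clear glass bottle lying in the stand, axis along the stand's x at tilt 0; origin on the pivot. Body 54 mm in diameter from x -10 to +74 mm, neck 27 mm in diameter, open mouth at x -90 mm. On springy rubber feet: a push down of about 2 to 6 N moves it up to 8 mm and it springs back. Small ridges inside the neck hold the balls, even with the neck 25 degrees down.
- tap (a point): centre of the black rubber stud (9 mm radius) on the upper side of the bottle; its top is 9 mm above this point, and at 25 degrees of tilt straight above the pivot, so taps do not turn the bottle. A short brisk tap (down 4 to 7 mm and straight up again, 0.1 m/s or faster) jolts some balls loose; slow pressing does not. Repeat as needed.
- row_squat: fixed shallow metal tray, the size row for the squat cup: inside 78 mm (x) by 176 mm (y), floor 3 mm thick, rim 10 mm above its underside. Origin: centre of its underside (6 mm above the bench), y along the row. The widest of the three.
- row_medium: the same, size row for medium cups: inside 64 mm (x) by 176 mm (y).
- row_tall: the same, size row for tall cups: inside 50 mm (x) by 176 mm (y). The narrowest.
- jar: bystander: white plastic jar with a red lid, 44 mm across, 59 mm high; origin at its underside. Leave alone.
- flask: bystander: small conical glass flask, 58 mm across, 105 mm high; origin at its underside. Leave alone.
- ball_0_center (a point): centre of steel ball 0, 16 mm in diameter, 20 g; starts stuck in the bottle's neck 78 mm in front of the pivot. One to three of the three balls are present.
- ball_1_center (a point): centre of steel ball 1, 16 mm in diameter, 20 g; starts stuck in the bottle's neck 61 mm in front of the pivot. One to three of the three balls are present.
- ball_2_center (a point): centre of steel ball 2, 16 mm in diameter, 20 g; starts stuck in the bottle's neck 44 mm in front of the pivot. One to three of the three balls are present.
Mind the look-alikes: they are no part of the job. What is shaped like the squat but green or purple is not meant.

How it is judged:
By the outcome, as a careful person would: the job done as asked, in the order asked, and still so for the second after the job is handed in, with the robot touching nothing.
Of ball_0, ball_1, ball_2 only 1 to 3 are there at a start; the rules pass over those that are not, and their reading is None.
Of tall_a, tall_b only 1 to 2 are there at a start; the rules pass over those that are not, and their reading is None.
At some moment in a run one of squat may be knocked a few centimetres aside while the robot is not near it.
Once in a run the grip may slacken for a moment while it holds something.
It also fails if it takes over 208 s, if anything falls off the work surface, if the arm or the gripper's body presses on something with over 40 N, if the wrist force passes 120 N, or if a joint passes its speed limit or range.

## Working session

There is one attempt and no reset: what is moved stays moved. The work goes in short steps, each a Python script; the robot and the scene stay as the last script left them, time stands still between calls to the robot, and variables do not carry over. Pictures are saved under pics/ and viewed, at most 16 in all, crops included, and the job is handed in when it is done.

```bash
ls; mkdir -p pics; python3 - <<'E'
from station import ctrl,get_state,vision,models
import cv2
s=get_state();print(s);print(ctrl.pinch_z)
for n in("scene","top"):
    p,d=vision.grab_frame(n);cv2.imwrite(f"pics/{n}0.png",p)
    i=vision.camera_info(n);print(n,i)
print(vision.camera_info("wrist"))
E
```

```text
pics
{'time': 0.0, 'qpos': array([-1.08149927,  0.50832758, -0.2375043 ,  1.50116089,  0.1256753 ,
        1.14890422, -0.15478413]), 'qd': array([-0.00101426,  0.00018747, -0.00028493, -0.00100396, -0.00037877,
       -0.00118095, -0.00053848]), 'tau': array([-2.44832827e-04, -6.20581627e+01, -2.18647465e+00, -2.49651110e+01,
        1.27914225e-02,  1.20048018e-02,  1.66609493e-05]), 'tcp_pos': array([0.23390881, 0.57901778, 0.23042566]), 'eef_rot': array([-1.60289843e-04,  1.90718742e-01,  9.81644303e-01, -8.93033422e-04]), 'contact_force': array([0.02108557, 0.88335083, 0.12748861]), 'wrist_torque': array([ 0.00928357,  0.04449662, -0.03685989]), 'gripper_force': 0.0, 'width': 0.08536088690039613}
-0.0187
scene {'mtx': array([[481.97834985,   0.        , 269.41334895],
       [  0.        , 481.97834985, 208.22789283],
       [  0.        ,   0.        ,   1.        ]]), 'R': array([[ 0.75269354, -0.65815314,  0.01693726],
       [-0.48900791, -0.57610652, -0.65495995],
       [ 0.44082161,  0.48470168, -0.75547375]]), 't': array([-0.54150199,  0.38144588,  1.22594806])}
top {'mt
[... 215 characters left out ...]
48e-02],
       [-9.94652970e-01,  2.72116448e-03, -1.03237904e-01],
       [ 1.03271792e-01,  2.00370038e-02, -9.94451334e-01]]), 't': array([-0.06363974,  0.64942446,  1.46923531])}
{'mtx': array([[366.40870729,   0.        , 284.55989509],
       [  0.        , 366.40870729, 210.25235356],
       [  0.        ,   0.        ,   1.        ]]), 'hand_eye': array([[ 8.94513881e-06, -9.57667862e-01, -2.87875435e-01,
         7.19298142e-02],
       [ 9.99999937e-01, -9.37698365e-05,  3.43014669e-04,
        -1.34233246e-03],
       [-3.55488157e-04, -2.87875420e-01,  9.57667801e-01,
        -1.42949357e-01],
       [ 0.00000000e+00,  0.00000000e+00,  0.00000000e+00,
         1.00000000e+00]])}
```

View pics/scene0.png

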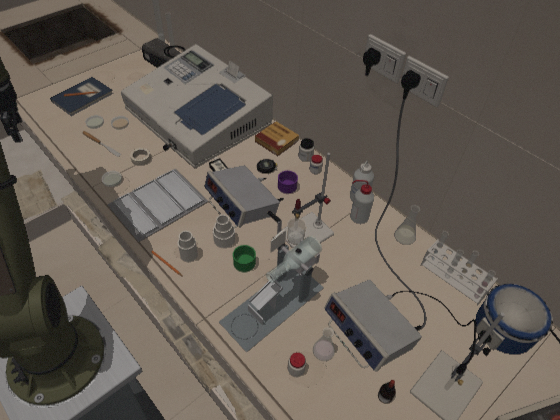

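View pics/top0.png

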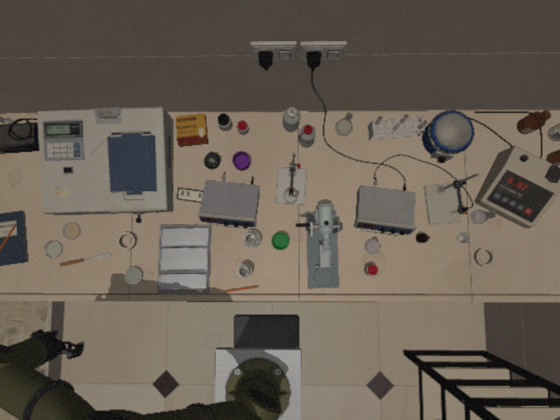

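```bash
cat > h.py <<'E'
from station import ctrl,get_state,vision,models,ticket
import numpy as np, cv2
from scipy.spatial.transform import Rotation as Rn
def cam(n):
    i=vision.camera_info(n)
    if n!="wrist": return i["mtx"],i["R"].T,-i["R"].T@i["t"]   # cam->world
    s=get_state();q=s["eef_rot"];M=Rn.from_quat([*q[1:],q[0]]).as_matrix();H=i["hand_eye"]
    return i["mtx"],M@H[:3,:3],M@H[:3,3]+s["tcp_pos"]
def cloud(n):
    K,R,t=cam(n);p,d=vision.grab_frame(n)
    v,u=np.mgrid[:420,:560]
    c=np.stack([(u-K[0,2])/K[0,0]*d,(v-K[1,2])/K[1,1]*d,d],-1)
    W=c@R.T+t;W[d==0]=np.nan
    return p,W
def proj(n,X):
    K,R,t=cam(n);c=(np.asarray(X)-t)@R;return (c[...,:2]/c[...,2:])*[K[0,0],K[1,1]]+K[:2,2]
def ori(a): # tool down, closing axis (tool y) at angle a from world x... 
    z=np.array([0,0,-1.]);y=np.array([np.cos(a),np.sin(a),0]);x=np.cross(y,z)
    q=Rn.from_matrix(np.stack([x,y,z],1)).as_quat();return np.array([q[3],*q[:3]])
def circ(P,r):
    from scipy.optimize import least_squares
    f=least_squares(lambda c:np.hypot(*(P-c).T)-r,np.median(P,0),loss="soft_l1",f_scale=.002);return f.x,np.sqrt(np.mean(f.fun**2))
E
python3 - <<'E'
from h import *
for n in("top","scene"):
    p,W=cloud(n);np.savez(f"{n}.npz",p=p,W=W)
    for t in["squat","medium_a","tall_a","stand","row_squat","row_medium","row_tall","jar","flask","bottle","ball_0_center","lever_grip","tap"]:
        for m in models.masks_of(n,t)[:4]:
            if m["p"]<.3: continue
            w=W[m["mask"]];w=w[~np.isnan(w[:,0])]
            if len(w): print(n,t,round(m["p"],2),np.round(m["point"]),len(w),w.mean(0).round(3),np.percentile(w,[3,97],axis=0).round(3).tolist())
p=cv2.imread("pics/top0.png");cv2.imwrite("pics/topc.png",cv2.resize(p[195:305,145:385],None,fx=3.3,fy=3.3,interpolation=cv2.INTER_CUBIC))
p=cv2.imread("pics/scene0.png");cv2.imwrite("pics/scenec.png",cv2.resize(p[190:390,160:350],None,fx=3,fy=3,interpolation=cv2.INTER_CUBIC))
E
```

```text
top squat 0.75 [238. 157.] 294 [0.858 0.065 0.017] [[0.823, 0.033, -0.001], [0.886, 0.093, 0.049]]
top squat 0.53 [280. 241.] 275 [ 0.55  -0.083  0.013] [[0.521, -0.113, -0.002], [0.579, -0.052, 0.051]]
top tall_a 0.62 [251. 239.] 99 [0.557 0.025 0.049] [[0.539, 0.006, 0.007], [0.573, 0.041, 0.101]]
top tall_a 0.46 [245. 273.] 83 [0.44  0.048 0.041] [[0.425, 0.028, 0.003], [0.457, 0.062, 0.097]]
top stand 0.61 [323. 248.] 2671 [ 0.526 -0.235  0.064] [[0.384, -0.297, -0.001], [0.658, -0.178, 0.211]]
top row_squat 0.73 [182. 257.] 1091 [0.483 0.279 0.011] [[0.444, 0.191, 0.003], [0.522, 0.367, 0.019]]
top row_squat 0.65 [326. 225.] 655 [ 0.599 -0.235  0.169] [[0.516, -0.266, 0.118], [0.663, -0.171, 0.246]]
top row_medium 0.91 [182. 239.] 860 [0.565 0.278 0.011] [[0.534, 0.194, 0.004], [0.598, 0.365, 0.019]]
top row_tall 0.84 [185. 280.] 747 [0.4   0.281 0.011] [[0.374, 0.194, 0.004], [0.425, 0.368, 0.02]]
top jar 0.7 [371. 268.] 132 [ 0.445 -0.412  0.05 ] [[0.427, -0.43, 0.015], [0.463, -0.397, 0.064]]
top flask 0.48 [375. 244.] 179 [ 0.531 -0.421  0.046] [[0.51, -0.448, 0.009], [0.555
[... 1699 characters left out ...]
0.522 -0.435  0.047] [[0.503, -0.456, 0.002], [0.544, -0.412, 0.104]]
scene flask 0.46 [281. 291.] 5422 [ 0.528 -0.247  0.065] [[0.384, -0.296, -0.0], [0.652, -0.188, 0.206]]
scene bottle 0.9 [298. 261.] 1014 [ 0.591 -0.247  0.164] [[0.506, -0.266, 0.141], [0.662, -0.22, 0.178]]
scene lever_grip 0.89 [298. 254.] 1310 [ 0.596 -0.241  0.164] [[0.507, -0.272, 0.114], [0.664, -0.159, 0.248]]
scene tap 0.57 [299. 255.] 915 [ 0.592 -0.247  0.166] [[0.507, -0.266, 0.147], [0.66, -0.224, 0.178]]
scene tap 0.42 [324. 348.] 560 [ 0.522 -0.434  0.044] [[0.503, -0.455, -0.001], [0.558, -0.398, 0.104]]
scene tap 0.38 [296. 257.] 1355 [ 0.597 -0.238  0.161] [[0.507, -0.272, 0.111], [0.666, -0.152, 0.248]]
```

View pics/topc.png

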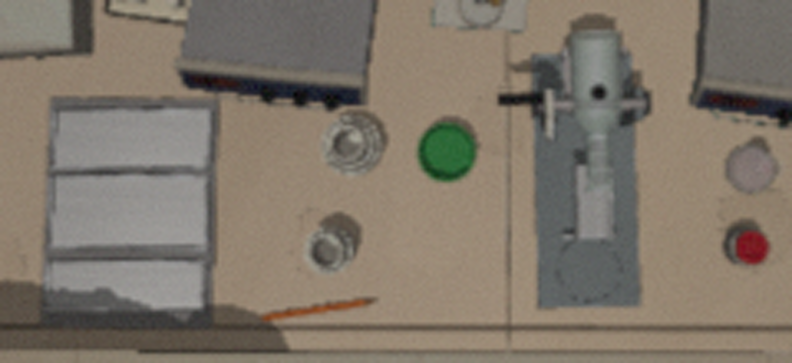

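View pics/scenec.png

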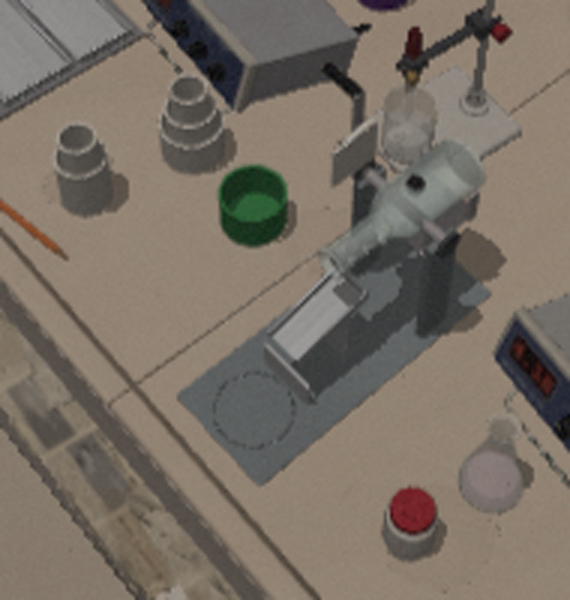

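```bash
python3 - <<'E'
from h import *
D={n:np.load(f"{n}.npz") for n in("top","scene")}
for n in D:
    p,W=D[n]["p"],D[n]["W"]
    def near(c,r,z0,z1): return W[(np.hypot(W[...,0]-c[0],W[...,1]-c[1])<r)&(W[...,2]>z0)&(W[...,2]<z1)]
    for nm,c,r,zs in[("A",(.555,.022),.03,(.075,.11)),("B",(.44,.046),.03,(.072,.11))]:
        P=near(c,r,*zs);print(n,nm,len(P),circ(P[:,:2],.0175),P[:,2].max().round(4),P[:,:2].mean(0).round(4))
    P=near((.55,.02),.05,.015,.043);print(n,"squat",len(P),circ(P[:,:2],.033))
    P=near((.44,.046),.04,.015,.06);print(n,"medb",len(P),circ(P[:,:2],.026))
    # stand plate by colour at bench plane
    K,R,t=cam(n)
    v,u=np.mgrid[:420,:560];ray=np.stack([(u-K[0,2])/K[0,0],(v-K[1,2])/K[1,1],np.ones(u.shape)],-1)@R.T
    G=t+ray*((.004-t[2])/ray[...,2])[...,None]
    b,g,r=[p[...,i].astype(int) for i in range(3)]
    m=(np.abs(W[...,2]-.004)<.012)&(b-r>-3)&(G[...,0]>.36)&(G[...,0]<.70)&(np.abs(G[...,1]+.235)<.085)
    m=cv2.morphologyEx(m.astype(np.uint8),cv2.MORPH_OPEN,np.ones((3,3)))>0
    rect=cv2.minAreaRect((G[m][:,:2]*1000).astype(np.float32));print(n,"plate",m.sum(),rect,cv2.boxPoints(rect).round(0).tolist())
    m2=W[...,2]
    for nm,(a,b_) in dict(A=(.36,.61)).items():
        P=W[(W[...,0]>.35)&(W[...,0]<.63)&(W[...,1]>.17)&(W[...,1]<.39)&(m2>.006)&(m2<.03)]
        print(n,"trays",cv2.minAreaRect((P[:,:2]*1000).astype(np.float32)))
    P=near((.585,-.15),.05,.225,.27);print(n,"lever",len(P),P.mean(0).round(4),np.percentile(P,[2,98],axis=0).round(3).tolist())
    dark=(p.max(-1)<60)&(np.hypot(W[...,0]-.6,W[...,1]+.24)<.03)&(W[...,2]>.15);P=W[dark];print(n,"stud",len(P),P.mean(0),P[:,2].max())
    P=near((.825,.06),.2,.03,.15)
    P=W[(W[...,0]>.57)&(W[...,0]<.7)&(W[...,1]>0)&(W[...,1]<.18)&(m2>.03)&(m2<.13)&(np.hypot(W[...,0]-.555,W[...,1]-.022)>.045)];print(n,"box",P.min(0),P.max(0))
E
```

```text
top A 41 (array([0.55619016, 0.02317447]), np.float64(0.0015813191527676493)) 0.1038 [0.5562 0.025 ]
top B 41 (array([0.44101116, 0.04551722]), np.float64(0.0011035424045285154)) 0.1002 [0.4407 0.0453]
top squat 38 (array([0.55654301, 0.02451897]), np.float64(0.009815573063283857))
top medb 41 (array([0.44419919, 0.04669636]), np.float64(0.00698123900311667))
top plate 1317 ((518.1482543945312, -240.579833984375), (283.0106506347656, 110.79644012451172), 0.8585591316223145) [[376.0, -187.0], [377.0, -298.0], [660.0, -294.0], [659.0, -183.0]]
top trays ((489.6317138671875, 279.9053039550781), (278.4891052246094, 218.27786254882812), 0.2168605923652649)
top lever 56 [ 0.5922 -0.1563  0.2504] [[0.587, -0.177, 0.244], [0.597, -0.136, 0.255]]
top stud 10 [ 0.60311932 -0.23855951  0.18033814] 0.18534087642057706
top box [5.97063058e-01 1.52117244e-04 3.66226764e-02] [0.6999757  0.17955497 0.10749376]
scene A 141 (array([0.55432876, 0.02244984]), np.float64(0.0017142330490890233)) 0.102 [0.5549 0.0222]
scene B 153 (array([0.43843224, 0.04517419]), np.float64(0.0018883927752371922)) 0.0998 [0.4386 0.0446]
scene squat 156 (array([0.55573598, 0.02439117]), np.float64(0.0032885104051128583))
scene medb 184 (array([0.43908598, 0.04660313]), np.float64(0.0028500398842702403))
scene plate 2719 ((518.1526489257812, -242.36074829101562), (288.3886413574219, 113.95545196533203), 0.9826125502586365) [[373.0, -188.0], [375.0, -302.0], [663.0, -297.0], [661.0, -183.0]]
scene trays ((489.5120544433594, 278.0103454589844), (205.32752990722656, 279.64031982421875), 89.52591705322266)
scene lever 94 [ 0.5906 -0.1625  0.2455] [[0.586, -0.18, 0.228], [0.597, -0.136, 0.253]]
scene stud 17 [ 0.60152965 -0.24216913  0.18022344] 0.18439654793051097
scene box [5.95954631e-01 4.22642122e-05 3.01695128e-02] [0.69991406 0.17998657 0.10586042]
```

```bash
cat >> h.py <<'E'
Q=ori(np.pi/2)
TZ=dict(tall=.399,medium=.564,squat=.4815)
def T(m):
    s=get_state();print(m,"t=%.1f"%s["time"],"tcp",s["tcp_pos"].round(4),"w=%.4f"%s["width"],"F",s["contact_force"].round(1))
    return s
def rim(n,c,rad,z0,z1,win=None):
    p,W=cloud(n);P=W[(np.hypot(W[...,0]-c[0],W[...,1]-c[1])<(win or rad+.012))&(W[...,2]>z0)&(W[...,2]<z1)]
    if len(P)<8: return None,len(P)
    return circ(P[:,:2],rad)[0],len(P)
def pick(x,y,z,F=40,up=.20,h=.06,q=Q):
    ctrl.movep([x,y,z+h],q);ctrl.movel([x,y,z],max_speed=.15);ctrl.close_gripper(F);s=T("grip")
    ctrl.movel([x,y,up],max_speed=.2);return s
def place(x,y,z,h=.06,up=.2,q=Q):
    ctrl.movep([x,y,z+h],q);s=T("over");ctrl.movel([x,y,z],max_speed=.12);T("down");ctrl.ungrasp();ctrl.movel([x,y,up],max_speed=.25);return s
E
python3 - <<'E'
from h import *
ctrl.movep([.555,.0228,.20],Q);T("hover")
c=None
print(rim("wrist",(.555,.0228),.0175,.08,.12))
ctrl.movel([.555,.0228,.070],max_speed=.15);T("pre");ctrl.close_gripper(40);T("grip")
ctrl.movel([.555,.0228,.175],max_speed=.2);T("up")
p,W=cloud("wrist");cv2.imwrite("pics/w1.png",p)
E
```

```text
hover t=3.8 tcp [0.5551 0.024  0.2001] w=0.0855 F [ 0.1  0.9 -0.5]
(array([0.55548551, 0.02267985]), 1344)
pre t=4.9 tcp [0.5555 0.0229 0.0707] w=0.0856 F [ 0.4  1.1 -0.7]
grip t=5.4 tcp [0.5554 0.0228 0.0706] w=0.0374 F [-0.7  0.3  5.9]
up t=6.0 tcp [0.5543 0.0227 0.1741] w=0.0371 F [-0.1  1.1 -0.5]
```

View pics/w1.png

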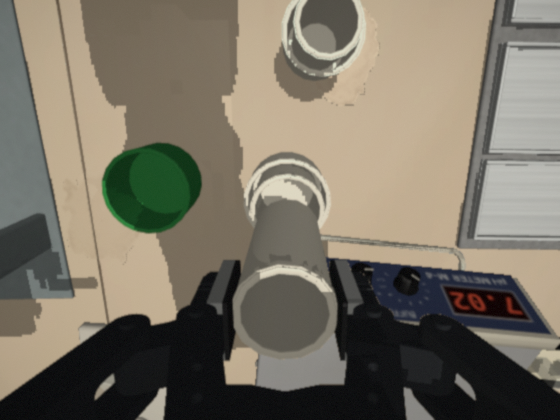

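The picture shows tall_a held, medium_a in squat at about (285,195), medium_b/tall_b at (325,35), and the green decoy at (150,185).

```bash
python3 - <<'E'
from h import *
place(.399,.325,.075)
# refine B
ctrl.movep([.4395,.0453,.20],Q);c,n=rim("wrist",(.4395,.0453),.0175,.078,.115);print(c,n)
s=pick(c[0],c[1],.068,up=.175)
T("have")
place(.399,.235,.075)
p,W=cloud("top");cv2.imwrite("pics/t2.png",cv2.resize(p[200:300,145:305],None,fx=4,fy=4))
E
```

```text
over t=7.4 tcp [0.4001 0.3238 0.1349] w=0.0374 F [ 0.7  0.  -0.2]
down t=8.0 tcp [0.3996 0.3245 0.075 ] w=0.0373 F [ 0.5 -0.3 -0.7]
[0.43944186 0.04506626] 1288
grip t=11.8 tcp [0.44   0.0452 0.0687] w=0.0357 F [-0.3  0.6  6.7]
have t=12.5 tcp [0.4389 0.045  0.1744] w=0.0360 F [-0.1  0.3 -1.5]
over t=13.3 tcp [0.3987 0.234  0.1341] w=0.0358 F [-1.4 -0.7 -0.6]
down t=13.9 tcp [0.3996 0.2339 0.075 ] w=0.0357 F [ 0.1  0.1 -0.3]
```

View pics/t2.png

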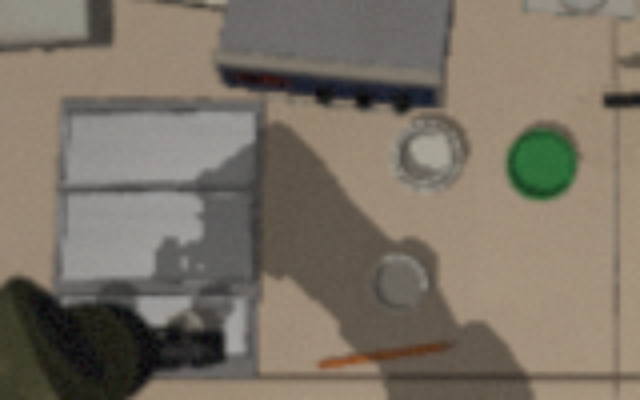

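```bash
python3 - <<'E'
from h import *
ctrl.movep([.55,.024,.20],Q);c,n=rim("wrist",(.555,.0235),.0245,.058,.085);print(c,n)
pick(c[0],c[1],.049,up=.16)
place(.564,.325,.049+.006+.0015,up=.18)
ctrl.movep([.43,.046,.20],Q);c,n=rim("wrist",(.4395,.0453),.0245,.052,.085);print(c,n)
pick(c[0],c[1],.035,up=.16)
place(.564,.235,.035+.009+.0015,up=.22)
ctrl.movep([.50,.10,.30],Q)
for i in("top","scene"):
  print(i,rim(i,(.555,.023),.0315,.030,.055,.06))
p,W=cloud("wrist");cv2.imwrite("pics/w3.png",p)
p,W=cloud("scene");cv2.imwrite("pics/s3.png",cv2.resize(p[150:300,100:280],None,fx=3.5,fy=3.5))
E
```

```text
[0.55572816 0.02268343] 1273
grip t=17.7 tcp [0.5565 0.0228 0.0504] w=0.0502 F [-1.7 -0.   7.7]
over t=19.6 tcp [0.5649 0.3225 0.1163] w=0.0499 F [ 0.1 -0.6 -0.7]
down t=20.2 tcp [0.5645 0.3239 0.0565] w=0.0505 F [ 0.1 -0.4 -0.6]
[0.43959984 0.04508093] 1352
grip t=24.0 tcp [0.4403 0.0452 0.0363] w=0.0515 F [-1.8  0.5 12.5]
over t=25.7 tcp [0.5635 0.2329 0.1051] w=0.0516 F [ 0.7 -0.6 -0.8]
down t=26.4 tcp [0.5642 0.2339 0.0459] w=0.0516 F [-0.1 -0.1 -1.6]
top (array([0.55796118, 0.02308344]), 74)
scene (array([0.55619482, 0.02222562]), 236)
```

View pics/s3.png

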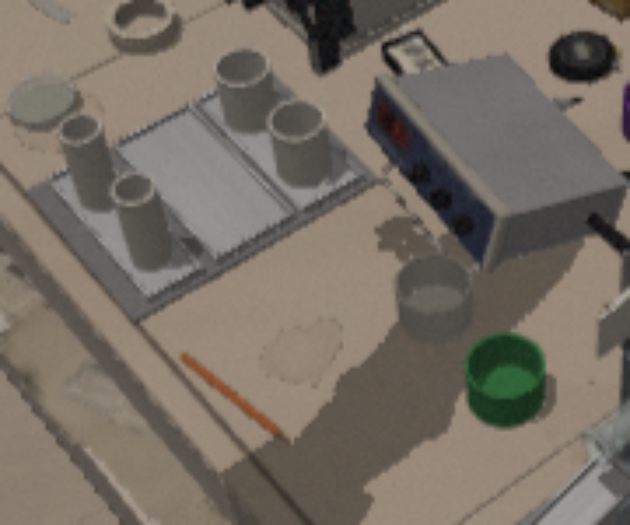

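View pics/w3.png

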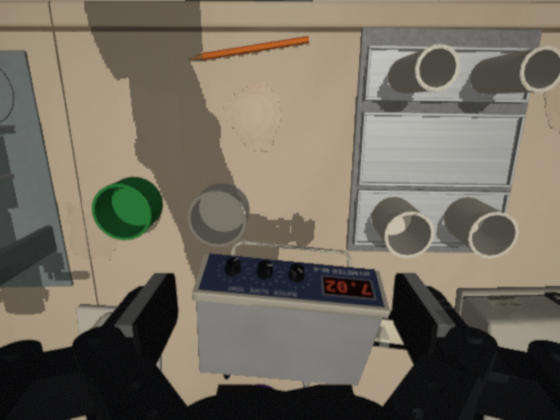

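```bash
python3 - <<'E'
from h import *
for n in("top","scene"): print(n,proj(n,[.416,-.243,.004]),proj(n,[.426,-.243,.004]))
ctrl.close_gripper(20)
ctrl.movep([.543,.0225,.12],Q);ctrl.movel([.543,.0225,.012],max_speed=.15);T("in")
ctrl.movel([.475,.0225,.012],max_speed=.06);T("dragged")
ctrl.movel([.482,.0225,.012],max_speed=.1);ctrl.movel([.482,.0225,.2],max_speed=.25);ctrl.ungrasp()
print(rim("wrist",(.494,.0225),.0315,.032,.06,.06),rim("scene",(.494,.0225),.0315,.032,.06,.05))
# look at the stand with wrist
ctrl.movep([.47,-.243,.33],Q);p,W=cloud("wrist");np.savez("wst.npz",p=p,W=W);cv2.imwrite("pics/w4.png",p)
print(proj("wrist",[.416,-.243,.004]), proj("wrist",[[.373,-.187,.004],[.375,-.301,.004]]))
E
```

```text
top [322.89005242 276.40081928] [322.85555998 273.70475208]
scene [243.83458463 326.20183279] [246.72767709 323.97668625]
in t=31.0 tcp [0.5438 0.0228 0.013 ] w=0.0001 F [-0.4 -0.3  0.5]
dragged t=32.3 tcp [0.4754 0.0225 0.012 ] w=0.0002 F [-0.  0.  0.]
(array([0.49244461, 0.01953879]), 1525) (array([0.49105605, 0.01991628]), 172)
[284.03877738 115.60785894] [[330.60833848  78.90250561]
 [236.0119752   80.37294658]]
```

View pics/w4.png

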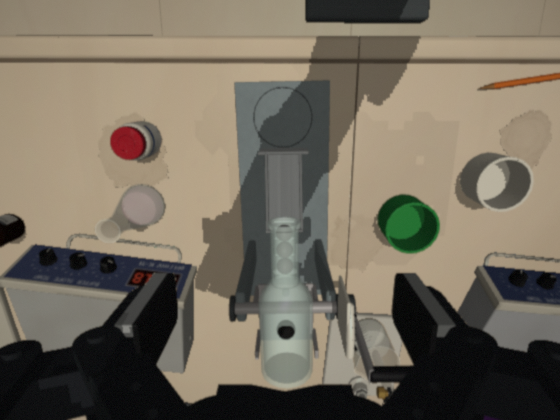

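The stand ring is at (283,116) and plate corners at (235,82),(329,80), within 1–2 px of my model. The squat was dragged clear to (500,184).

```bash
python3 - <<'E'
from h import *
ctrl.movep([.485,.0197,.2],Q);c,n=rim("wrist",(.492,.0197),.0315,.032,.06,.06);print(c,n)
pick(c[0],c[1],.010,up=.12)
place(.4155,-.243,.0155,h=.07,up=.25)
for i in("wrist","top","scene"): print(i,rim(i,(.416,-.243),.0315,.036,.062,.045))
p,W=cloud("wrist")
for i in (0,1,2):
  for m in models.recognise("wrist","ball_%d_center"%i)[:4]: print(i,m["p"],m["point"])
ctrl.movep([.52,-.243,.36],Q);p,W=cloud("wrist")
K,R,t=cam("wrist")
u=proj("wrist",[.53,-.241,.15]);print(u)
x,y=u.astype(int);cv2.imwrite("pics/w5.png",cv2.resize(p[max(y-60,0):y+90,x-70:x+90],None,fx=4,fy=4,interpolation=cv2.INTER_CUBIC))
E
```

```text
[0.49244809 0.0194328 ] 1512
grip t=38.2 tcp [0.4935 0.0194 0.0118] w=0.0659 F [-2.1 -0.6  9.9]
over t=39.9 tcp [ 0.4161 -0.2416  0.0851] w=0.0660 F [-0.3  0.2 -0.3]
down t=40.7 tcp [ 0.4162 -0.242   0.0153] w=0.0662 F [-0.4 -0.1 -0.7]
wrist (array([ 0.41670922, -0.24387006]), 1273)
top (array([ 0.41719603, -0.24199894]), 26)
scene (array([ 0.4149563, -0.2433872]), 209)
0 0.49 [285.6, 332.1]
0 0.18 [282.0, 271.6]
[288.4319959  189.93408129]
```

View pics/w5.png

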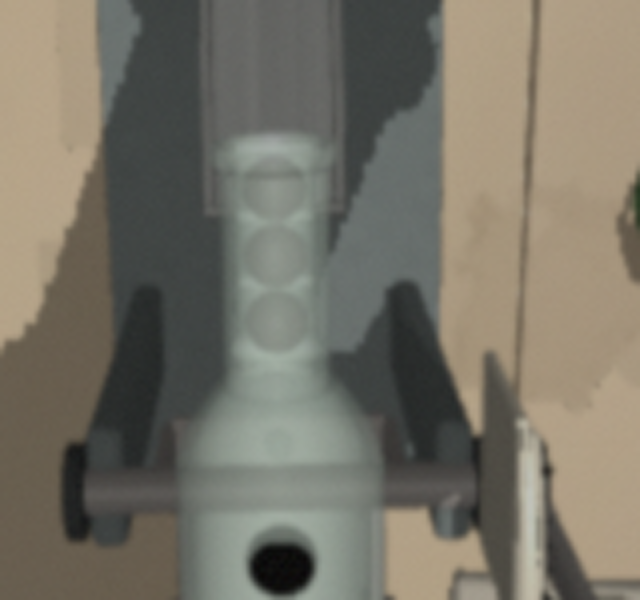

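Three balls are in the neck; stud at crop (282,565); cup on the ring. Now the lever.

```bash
cat >> h.py <<'E'
S0=np.array([.593,-.2404]);YAW=.0157
def st(x,y,z): c,s=np.cos(YAW),np.sin(YAW);return np.array([S0[0]+c*x-s*y,S0[1]+s*x+c*y,z])
QL=ori(YAW)
def lev(q,y=.091): return st(-.095*np.sin(q),y,.150+.095*np.cos(q)-.0187)
def barpos(n="scene"):
    p,W=cloud(n);c=st(-.02,.09,0);P=W[(np.abs(W[...,0]-c[0])<.06)&(np.abs(W[...,1]-c[1])<.017)&(W[...,2]>.215)&(W[...,2]<.262)&(p.max(-1)<90)]
    return len(P),P.mean(0).round(4),P[:,2].max().round(4)
E
python3 - <<'E'
from h import *
print(barpos("scene"),barpos("top"))
a=lev(0);print(a,ctrl.ik(a,QL))
ctrl.movep(a+[0,0,.08],QL);print(barpos("wrist"));T("above");ctrl.movel(a,max_speed=.1);T("at");ctrl.close_gripper(60);T("grip")
for q in np.linspace(0,.436,6)[1:]:
    ctrl.movel(lev(q),max_speed=.06)
s=T("pulled");print(lev(.436))
p,W=cloud("scene");cv2.imwrite("pics/s6.png",cv2.resize(p[200:330,220:350],None,fx=4,fy=4,interpolation=cv2.INTER_CUBIC))
E
```

```text
(50, array([ 0.5899, -0.1516,  0.2491]), np.float64(0.2548)) (38, array([ 0.5917, -0.1519,  0.2499]), np.float64(0.2554))
[ 0.59157136 -0.14941122  0.2263    ] [ 0.0769642   0.49029903  0.20951122  1.55356093 -0.10960016  1.10926467
  0.32705556]
(1122, array([ 0.593 , -0.1505,  0.2497]), np.float64(0.253))
above t=44.8 tcp [ 0.5913 -0.15    0.3064] w=0.0855 F [ 0.1 -0.4  0.4]
at t=45.7 tcp [ 0.5919 -0.1496  0.2269] w=0.0858 F [ 0.4 -0.  -0. ]
grip t=46.4 tcp [ 0.592  -0.1494  0.2266] w=0.0098 F [ 1.2 -0.2  1. ]
pulled t=47.8 tcp [ 0.557  -0.1502  0.2204] w=0.0099 F [11.8  0.5  6.3]
[ 0.55145618 -0.15004108  0.21741258]
```

View pics/s6.png

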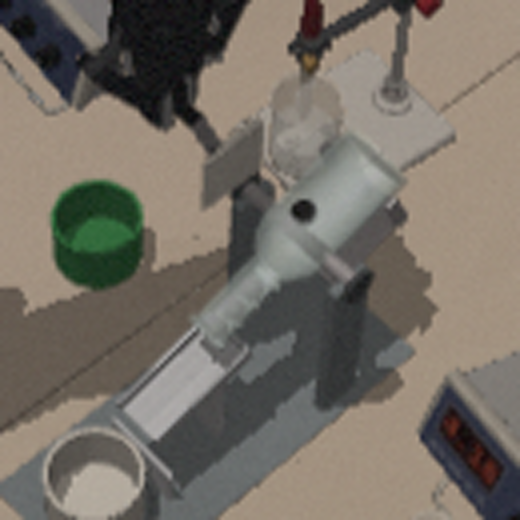

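```bash
python3 - <<'E'
from h import *
tgt=.5518
ctrl.pause(.3);s=T("settle")
cmd=lev(.436)
for k in range(6):
    e=s["tcp_pos"][0]-tgt
    if e<.0006: break
    cmd=cmd-[e*.8,0,.0003];ctrl.movel(cmd,max_speed=.03);ctrl.pause(.2);s=T(k)
ctrl.ungrasp();ctrl.pause(.2);s=T("rel")
ctrl.movel(np.array([s["tcp_pos"][0],s["tcp_pos"][1],.33]),max_speed=.2)
print(barpos("wrist"),barpos("scene"),barpos("top"),"want",st(-.0401,.088,.2361+.006))
ctrl.movep([.53,-.243,.40],Q)
p,W=cloud("wrist")
m=(p.max(-1)<45)&(np.hypot(W[...,0]-.593,W[...,1]+.24)<.025)&(W[...,2]>.16)
P=W[m];print("stud",len(P),P.mean(0),np.percentile(P[:,2],[5,50,95]))
m=(np.hypot(W[...,0]-P[:,0].mean(),W[...,1]-P[:,1].mean())<.005);print(np.median(W[m],axis=0))
cv2.imwrite("pics/w7.png",p)
E
```

```text
settle t=48.2 tcp [ 0.557  -0.1502  0.2204] w=0.0102 F [11.1  0.1  8.5]
0 t=48.7 tcp [ 0.554  -0.1503  0.2193] w=0.0098 F [17.  -1.4 -1. ]
1 t=49.1 tcp [ 0.552  -0.1503  0.2187] w=0.0100 F [17.7 -1.7 -2.9]
rel t=50.0 tcp [ 0.5455 -0.15    0.2168] w=0.0855 F [-0.2  0.7 -0.1]h.py:43: RuntimeWarning: Mean of empty slice.
  return len(P),P.mean(0).round(4),P[:,2].max().round(4)
  ret = um.true_divide(
Traceback (most recent call last):
  File "h.py", line 43, in barpos
    return len(P),P.mean(0).round(4),P[:,2].max().round(4)
                                     ~~~~~~~~~~^^
ValueError: zero-size array to reduction operation maximum which has no identity
```

```bash
python3 - <<'E'
from h import *
T("now")
ctrl.movep([.53,-.243,.40],Q)
for n in("wrist","scene","top"):
    p,W=cloud(n);c=st(-.035,.088,0)
    P=W[(np.abs(W[...,0]-c[0])<.05)&(np.abs(W[...,1]-c[1])<.017)&(W[...,2]>.215)&(W[...,2]<.262)]
    print(n,len(P),P.mean(0).round(4) if len(P) else "",P[:,2].max() if len(P) else "")
print("want",st(-.0401,.088,.242))
p,W=cloud("wrist")
m=(p.max(-1)<45)&(np.hypot(W[...,0]-.593,W[...,1]+.24)<.025)&(W[...,2]>.16)
P=W[m];print("stud",len(P),P.mean(0),np.percentile(P[:,2],[5,50,95]))
m=(np.hypot(W[...,0]-P[:,0].mean(),W[...,1]-P[:,1].mean())<.005);print(np.median(W[m],axis=0))
cv2.imwrite("pics/w7.png",p)
E
```

```text
now t=50.9 tcp [ 0.5449 -0.1498  0.3284] w=0.0856 F [ 0.2  0.6 -0. ]
wrist 513 [ 0.5517 -0.1539  0.241 ] 0.2442122385272687
scene 56 [ 0.5495 -0.1532  0.2396] 0.24433704370314413
top 29 [ 0.5529 -0.1529  0.2426] 0.24741047234449276
want [ 0.5515234  -0.15304039  0.242     ]
stud 139 [ 0.59199827 -0.24168382  0.1816414 ] [0.17831152 0.18190217 0.18436629]
[ 0.59157872 -0.2417043   0.18255889]
```

View pics/w7.png

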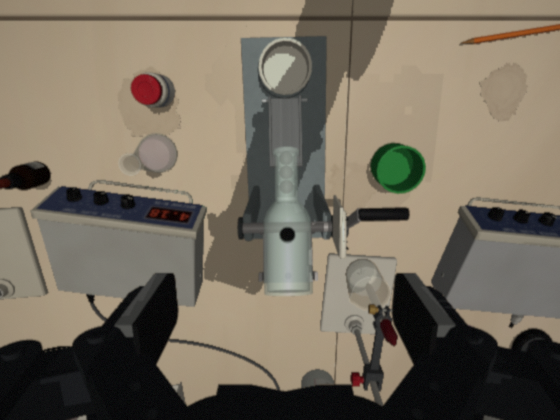

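The lever handle at (383,214) sits at the 25° position, the stud is at (287,235), and the cup is under the chute at (285,68).

```bash
python3 - <<'E'
from h import *
X,Y=.5922,-.2412
ctrl.close_gripper(20)
ctrl.movep([X,Y,.21],Q);s=T("above");f0=s["contact_force"][2]
ctrl.movel([X,Y,.190],max_speed=.05)
z=.188
while z>.174:
    ctrl.movel([X,Y,z],max_speed=.02);s=get_state();f=s["contact_force"][2]-f0
    print(round(z,4),s["tcp_pos"][2].round(4),f.round(1))
    if f>2.0: break
    z-=.001
ctrl.movel([X,Y,z+.008],max_speed=.1)
print("cup",rim("scene",(.416,-.243),.0315,.036,.062,.045))
E
```

```text
above t=54.1 tcp [ 0.5927 -0.2417  0.2113] w=-0.0001 F [-0.2 -1.1  0.7]
0.188 0.188 -0.9
0.187 0.187 -1.1
0.186 0.1859 -1.2
0.185 0.1849 -0.4
0.184 0.1839 -0.5
0.183 0.1832 0.8
0.182 0.1824 2.1
cup (array([ 0.41516203, -0.24352268]), 215)
```

```bash
cat >> h.py <<'E'
def tap(z=.1775,v=.2,X=.5922,Y=-.2412):
    ctrl.movel([X,Y,z],max_speed=v);s=get_state();ctrl.movel([X,Y,.192],max_speed=v)
    print("tap t=%.2f z=%.4f F=%.1f"%(get_state()["time"],s["tcp_pos"][2],s["contact_force"][2]))
def neck(name):
    p,W=cloud("scene");cv2.imwrite(name,cv2.resize(p[235:345,225:325],None,fx=5,fy=5,interpolation=cv2.INTER_CUBIC))
E
python3 - <<'E'
from h import *
ctrl.movel([.5922,-.2412,.192])
for k in range(3): tap();ctrl.pause(.5)
print("cup",rim("scene",(.416,-.243),.0315,.036,.062,.045))
neck("pics/n1.png")
E
```

```text
tap t=57.48 z=0.1776 F=5.1
tap t=58.48 z=0.1780 F=5.6
tap t=59.48 z=0.1780 F=5.6
cup (array([ 0.41427652, -0.24352241]), 218)
```

View pics/n1.png

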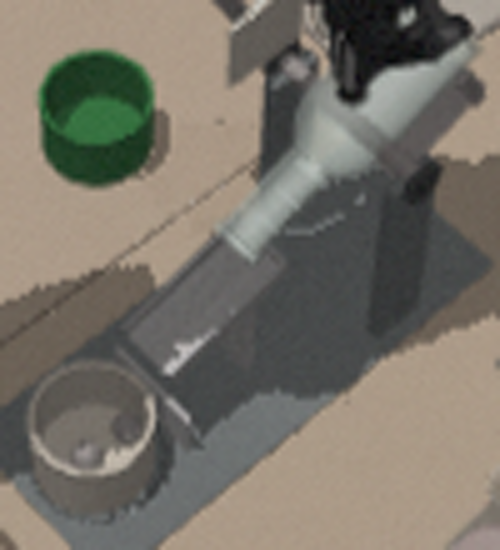

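Two balls visible in the cup at (90,452) and (128,428). I check the neck and cup from the wrist camera.

```bash
python3 - <<'E'
from h import *
ctrl.movep([.47,-.243,.32],Q);T("v");p,W=cloud("wrist")
for m in models.recognise("wrist","ball_0_center")[:6]: print(m)
for X in([.53,-.241,.13],[.415,-.243,.02]): print(proj("wrist",X))
u=proj("wrist",[.53,-.241,.13]).astype(int);v=proj("wrist",[.415,-.243,.02]).astype(int)
c=[cv2.resize(p[max(q[1]-55,0):max(q[1]-55,0)+110,q[0]-40:q[0]+40],None,fx=4,fy=4,interpolation=cv2.INTER_CUBIC) for q in(u,v)]
cv2.imwrite("pics/n2.png",np.hstack(c))
E
```

```text
v t=60.8 tcp [ 0.4706 -0.2426  0.3193] w=-0.0001 F [ 0.9  0.3 -1.1]
[287.38880517 242.57959812]
[285.17881081 115.71781528]
```

View pics/n2.png

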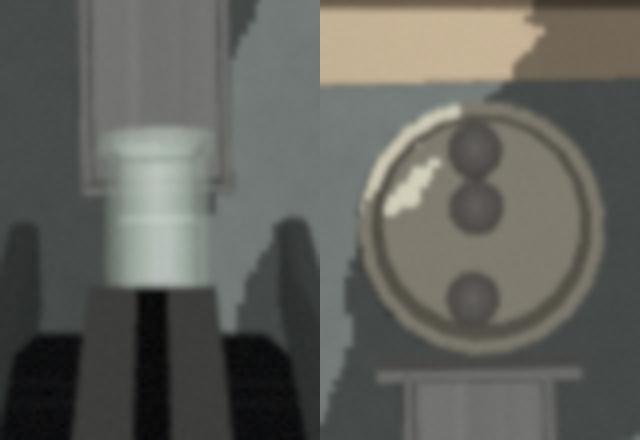

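All three balls are in the cup (crop (475,150),(475,207),(472,298)); the neck is empty. Lever back.

```bash
python3 - <<'E'
from h import *
ctrl.ungrasp()
a=lev(.436)
ctrl.movep(a+[0,0,.09],QL);ctrl.movel(a,max_speed=.1);ctrl.close_gripper(60);T("grip")
for q in np.linspace(.436,0,6)[1:]: ctrl.movel(lev(q),max_speed=.06)
ctrl.pause(.2);s=T("back");cmd=lev(0);tgt=.5918
for k in range(8):
    e=tgt-s["tcp_pos"][0]
    if e<.0006: break
    cmd=cmd+[e*.8,0,0];ctrl.movel(cmd,max_speed=.03);ctrl.pause(.2);s=T(k)
ctrl.ungrasp();ctrl.pause(.2);s=T("rel")
ctrl.movel([*s["tcp_pos"][:2],.33],max_speed=.2)
ctrl.movep([.45,-.243,.3],Q)
for n in("wrist","scene","top"):
    p,W=cloud(n);c=st(0,.088,0)
    P=W[(np.abs(W[...,0]-c[0])<.05)&(np.abs(W[...,1]-c[1])<.017)&(W[...,2]>.215)&(W[...,2]<.262)]
    print(n,len(P),P.mean(0).round(4) if len(P) else "")
print("squat",[rim(n,(.416,-.243),.0315,.036,.062,.055) for n in("wrist","scene","top")])
E
```

```text
grip t=64.9 tcp [ 0.5518 -0.15    0.2176] w=0.0099 F [ 0.9 -0.2  1.2]
back t=66.6 tcp [ 0.5878 -0.1494  0.2271] w=0.0097 F [-13.4   2.7  13.6]
0 t=67.0 tcp [ 0.5905 -0.1493  0.2272] w=0.0098 F [-14.1   2.7  15.3]
1 t=67.5 tcp [ 0.5911 -0.1493  0.2271] w=0.0099 F [-16.6   3.2  18.2]
2 t=67.9 tcp [ 0.5915 -0.1493  0.2272] w=0.0100 F [-17.    2.9  18.1]
rel t=68.8 tcp [ 0.5963 -0.1494  0.2263] w=0.0856 F [-0.6  0.5 -0.4]
wrist 0 
scene 38 [ 0.5901 -0.1581  0.2483]
top 44 [ 0.5922 -0.1516  0.2504]
squat [(array([ 0.4169944 , -0.24394281]), 1012), (array([ 0.41460357, -0.24348432]), 219), (array([ 0.41720843, -0.24125211]), 16)]
```

```bash
python3 - <<'E'
from h import *
x,y=.4162,-.2437
ctrl.movel([x,y,.10]);ctrl.movel([x,y,.0145],max_speed=.1);ctrl.close_gripper(60);s=T("grip")
ctrl.movel([x,y,.10],max_speed=.1);T("up")
ctrl.movel([.4815,0,.10],max_speed=.2);ctrl.movel([.4815,.28,.10],max_speed=.2);T("over")
ctrl.movel([.4815,.28,.0215],max_speed=.08);T("down")
ctrl.ungrasp();ctrl.movel([.4815,.28,.2],max_speed=.15)
ctrl.movep([.40,.27,.33],Q);T("end")
print(rim("wrist",(.4815,.28),.0315,.042,.07,.05))
p,W=cloud("wrist");cv2.imwrite("pics/e1.png",p)
ctrl.movep([.40,.0,.35],Q)
p,W=cloud("scene");cv2.imwrite("pics/e2.png",cv2.resize(p[140:390,90:350],None,fx=2.3,fy=2.3))
E
```

```text
grip t=74.2 tcp [ 0.4166 -0.2439  0.0157] w=0.0655 F [-1.7  0.4  9.1]
up t=75.2 tcp [ 0.4158 -0.2435  0.0995] w=0.0654 F [ 0.1 -1.4 -2. ]
over t=78.1 tcp [0.4817 0.2785 0.1   ] w=0.0653 F [ 0.3  0.4 -0.9]
down t=79.3 tcp [0.4818 0.2802 0.0218] w=0.0653 F [ 0.6 -0.  -1.2]
end t=81.6 tcp [0.4    0.2698 0.3295] w=0.0851 F [ 0.2  0.2 -0.1]
(array([0.48033286, 0.27833606]), 780)
```

View pics/e1.png

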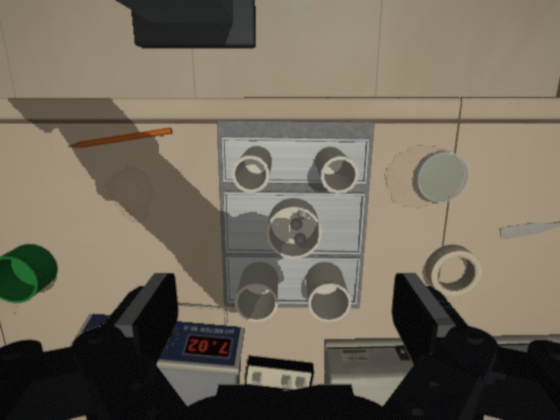

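View pics/e2.png

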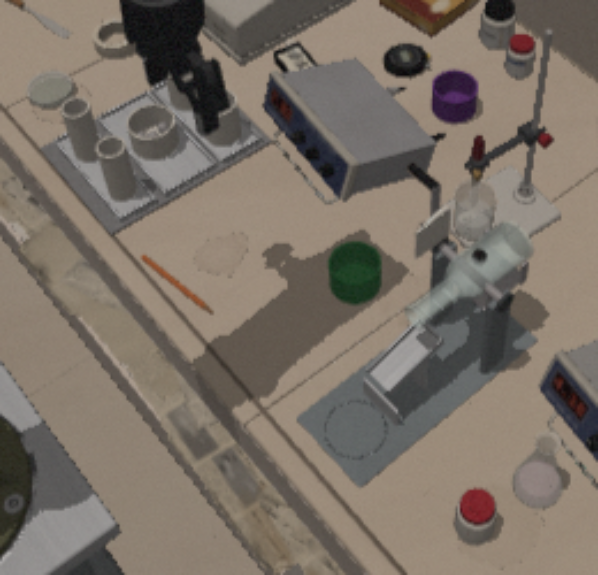

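All five cups stand upright in their own rows. The squat cup, with the balls in it, is at (295,228). The lever is upright, and the jar and flask are in place.

```bash
python3 -c "
from h import *
print(rim('scene',(.4815,.28),.0315,.042,.07,.05));print(ticket.close_job())"
```

```text
(array([0.47938036, 0.27804041]), 155)
the job is handed in; nothing more can be done
None
```

The job is done and handed in: all three balls ran into the squat cup, the lever is back at level, and all five cups stand upright in their own tray rows, with the jar and flask left alone.

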